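# Find the hidden release in the gouge chest's rim

## Task

The drawer of the wooden gouge chest is locked by a sprung wooden key sunk in a hidden notch somewhere along the middle part of the chest's raised front rim. Put a fingertip on top of the rim near either end, sweep along it until you feel the notch, and press the key right down inside it so that the drawer springs ajar by itself; then take the finger away. Do not pull at or touch the drawer, and do not lift, carry or shift the things standing on the bench and on the chest.

Things in the scene. Friction and masses are not known exactly. Their poses are not given: they have to be found in the camera images.
- chest: Fixed wooden gouge chest, 220 (x) x 420 (y) x 100 mm high; origin at the centre of its underside, z up, its front with the drawer faces its own -x. Along the front edge of its flat top stands a rim 16 mm thick (x), 420 mm long (y) and 30 mm tall: its top is 130 mm above the bench, the chest's top behind it 100 mm.
- rim_mid (a point): Middle of the rim's top (chest x -102, y 0, z 130 mm), axes as the chest's. The rim's top is level within 0.5 mm but for one notch, 44 mm long (y), 10 mm deep, cut through from front to back, its centre up to 60 mm either side of this point. The rim's ends, over 90 mm from here, are plain. The notch's floor is the sprung key.
- release (a joint): The sprung key in the notch, same wood as the rim, 42 x 15 mm, its top face 10 mm below the rim's top when up. Value = how far it is pressed down, in m: 0 up, 0.007 at its stop. It needs about 2.5 N to start and about 7 N at the stop; the drawer is let go at about 0.0045. It springs back up when left alone.
- drawer (a joint): The chest's drawer, a pale front 336 mm wide and 72 mm high with two brass knobs, below the rim. Value = how far it stands out towards the chest's -x, in m: 0 shut and latched; once let go, a spring pushes it out to 0.035, where it stays.
- figure: Loose small carved figure of pale wood, 44 mm across and 82 mm tall, standing on the rear part of the chest's top (100 mm above the bench); origin at the centre of its underside. Leave alone.
- tape: Loose roll of green tape lying flat, 90 mm across, 45 mm tall; origin at the centre of its underside. Leave alone.
- spray: Loose spray can with a blue label, 60 mm across, 170 mm tall; origin at the centre of its underside. Leave alone.
- jar: Loose jar with a yellow cap, 64 mm across, 80 mm tall; origin at the centre of its underside. Leave alone.
- brush_cup: Loose white cup holding brushes, 72 mm across, 80 mm tall, brushes up to 185 mm; origin at the centre of its underside. Leave alone.
- blank: Loose upright carving blank of pale wood, 50 x 50 x 120 mm; origin at the centre of its underside. Leave alone.
- gouge: Loose hand gouge lying on the bench, 200 mm long along its x, origin near its middle. Leave alone.

How it is judged (in metres and radians):
On the way, in this order (a step that is already met when the one before it is completed fails the run):
1. a fingertip rests on the rim near one of its ends (more than 85 mm from the rim's middle) (contact force between the fingers and anything else above 0.4 N and z of the grasp point in the frame of rim_mid between 0 and 0.05 m and x of the grasp point in the frame of rim_mid between -0.03 and 0.03 m and (y of the grasp point in the frame of rim_mid above 0.085 m or y of the grasp point in the frame of rim_mid below -0.085 m) and y of the grasp point in the frame of rim_mid between -0.23 and 0.23 m and value of joint release below 0.001 m), for 0.05 s.
2. the key in the notch is pressed down at least 4 mm (value of joint release above 0.004 m), for 0.02 s.
3. the drawer has sprung ajar (value of joint drawer above 0.02 m), for 0.1 s.
At the end, for the whole second after the job is handed in: The drawer stands at least 25 mm out and still, the key has sprung back up (within 2 mm), and every loose thing is within 30 mm of where it began (value of joint drawer above 0.025 m and velocity of joint drawer below 0.01 m/s and value of joint release below 0.002 m and distance of each of figure, tape, spray, jar, brush_cup, blank, gouge from where it was at the start of the episode below 0.03 m); the robot touches nothing.
It fails at once if the drawer is touched by the fingers (over 2 N) (contact force between the fingers and drawer above 2 N).
It fails at once if a loose thing on the bench or chest is lifted, carried or shifted by more than 30 mm (distance of any of figure, tape, spray, jar, brush_cup, blank, gouge from where it was at the start of the episode above 0.03 m).
It also fails if it takes over 48 s, if anything falls off the work surface, if the arm or the gripper's body presses on something with over 40 N, if the wrist force passes 120 N, or if a joint passes its speed limit or range.

## Robot

A 7-joint arm with a two-finger parallel gripper is mounted at the origin on the work surface. World frame = base frame: x ahead of the robot, y to its left, z up, the work surface at z = 0. Lengths are in mm, angles in rad, forces in N, time in s.
With the tool pointing down it reaches from about 425 to 925 mm from the base axis. Payload 6.8 kg.
Tool frame: the origin (TCP) lies at the very end of the fingers, on their centre line; the grasp point (between the pads) lies 19 mm behind it; z points along the fingers, y is the line along which they close (so a half turn about z gives the same grasp; the last joint's range is limited). The gripper opens to 88 mm and grips with 3 to 60 N. Pads are 20 mm wide; open, the fingers measure 115 mm over their backs; the gripper's body (75 mm by 178 mm) begins 61 mm behind the grasp point.
Start: joints at [1.144, 0.477, 0.022, 1.555, -0.011, 1.109, -0.083], TCP at [211.573, -641.003, 222.664] pointing down, gripper open.
Joint ranges: [-2.96, 2.96], [-0.34, 2.1], [-1.41, 1.46], [0.24, 2.44], [-1.37, 4.51], [0.17, 1.92], [-2.96, 2.96]. Speed limits (rad/s): [2.39, 2.39, 3.14, 3.14, 3.14, 3.14, 3.14].

## Interface

Orientations are given as a unit quaternion [x, y, z, w].
In Python, from rig import ctrl gives the robot as it stands. The module is installed in compiled form; this text tells all that it offers.
- The arm moves only by the tool play_rows, never from a script. Its argument "rows" is a list of rows, each a list of 7 numbers: the shift along the tool's x, y, z in m, then the turn, a rotation vector about the tool's x, y, z in degrees, then the finger opening in m, from 0 to 0.0878. In form: [[tx, ty, tz, wx, wy, wz, grip], ...]. A call has 1 to 10 rows; each row shifts and turns the commanded pose from where the row before left it, along the tool's axes as they then stand; what a row does not reach is not made up. A row lasts 1/12 s, in which the tool goes at most 41.7 mm and 7.16 degrees, less where a joint would pass 70% of its speed; a pose out of reach is approached as far as the arm can. A call is refused whole if a number of a shift passes 0.0417 or a number of a turn 7.16, either way. A call with a gripper value outside its range is refused whole. The fingers move at their own pace and stop on an object; "newtons" is the grip in N (left out, the last holds). Time passes only in rows, so rows that do not move let the fingers close. It gives the time, the measured TCP pose, the force, the opening and the grip force at its end, in the units of the state.
- ctrl.state(): the state, without advancing time (a new reading comes with each control period).
- ctrl.read_camera(name): name is "scene" or "top" or "wrist"; returns the picture (420x560x3 uint8, red, green, blue); there is no depth.
- ctrl.camera_model(name): a dict with "fov_y" (degrees; the focal length in pixels is half the picture's height over the tangent of half this angle, whatever the lens; pixels are square), "cx", "cy" (the principal point, pixels), "position" and "rotation" of the camera in the world; the wrist camera has in their place "T_tool_cam" (4x4, takes a point from camera to tool coordinates, whose origin is the TCP and whose axes are the flange's). Camera axes: x right, y up, looking along -z (the intrinsics and any distortion apply to the point x, -y, -z); pixel columns grow to the right and rows downward; lengths in mm; the calibration is good to about 2 mm. The wrist camera is an equidistant fisheye: a pixel r from the principal point sees the ray r / f radians off the axis. A picture is of the moment at which its call begins: read the wrist's pose just before it. camera_model takes no time and is no camera call.
- ctrl.finish_job(): hands the job in; it is judged then, once.
Trained networks look in the newest picture that a camera, given by its name, has taken for a name from the list of things; names that differ only in an ending like _2 or _b are one class to them, and where a whole thing is asked for, a point or a joint stands for the part that bears it (a point fixed in the world has none). Each returns a list of dicts, best first, with "conf" (0 to 1); they miss things now and then, are a little off and sometimes report something else, mostly with a low value. They report only what shows in the picture. A call takes as long as a camera call.
- ctrl.find_in(camera, label): "box" ([centre column, centre row, width, height] as shares, 0 to 1, of the picture: columns of its width, rows of its height, round what is visible of it).
The state is a dict: "clock": time; "joint_positions": joint angles; "joint_vel": joint speeds; "joint_efforts": joint torques, N m; "position": TCP position; "ee_rot": TCP orientation; "ft_force": force on the tool from outside, world axes, zero at the start; "moment": the same for the moment, N m; "gripper_width": finger opening in mm; "grip_force": force on a finger pad.
Only numpy, scipy, OpenCV 4.12 (cv2) and the standard library are available. Lean on these libraries where they do the work, as an engineer would, in place of code of your own. Each camera call takes 0.05 s, during which the arm holds its last target. There are 200 camera calls.

## Working session

There is one attempt and no reset: what is moved stays moved. The work goes in short steps, Python scripts to look and compute and a tool call to move; the robot and the scene stay as the last step left them, time stands still between calls to the robot, and variables do not carry over. Pictures are saved under pics/ and viewed, at most 10 in all, crops included, and the job is handed in when it is done.

Besides the shell and the picture viewer there is one more tool, called after "Call:" as name(argument=value, ...) on one line, values as JSON. play_rows: Moves the arm, as the interface text tells. Its arguments: {"type":"object","properties":{"rows":{"type":"array"},"newtons":{"type":"number"}},"required":["rows"]}

```bash
mkdir -p pics
python3 - <<'E'
from rig import ctrl
import cv2
print(ctrl.state())
for n in ["scene","top"]:
    im=ctrl.read_camera(n); cv2.imwrite(f"pics/{n}0.png",im[:,:,::-1])
    m=ctrl.camera_model(n); print(n,m)
    for l in ["chest","drawer","figure","blank","spray","brush_cup"]:
        print(l,[(round(d['conf'],2),[round(b*s) for b,s in zip(d['box'],(560,420,560,420))]) for d in ctrl.find_in(n,l)[:2]])
E
```

```text
{'clock': 0.0, 'joint_positions': array([ 1.14389761,  0.47778749,  0.02234293,  1.5564584 , -0.01147214,
        1.10929051, -0.08308004]), 'joint_vel': array([ 0.00120324, -0.00080047, -0.00028893, -0.00138518, -0.00037819,
        0.00046304, -0.00052217]), 'joint_efforts': array([-1.60483473e-04, -5.82853353e+01,  1.53440651e+00, -2.72614700e+01,
       -5.44248812e-02,  1.68486347e-02,  1.52563844e-04]), 'position': array([ 211.3468844 , -640.41974106,  221.6873185 ]), 'ee_rot': array([ 9.87318337e-01,  1.58750361e-01, -2.22994966e-04, -8.79933358e-04]), 'ft_force': array([0.30268978, 0.04219231, 0.69035326]), 'moment': array([0.00924212, 0.01363345, 0.00420987]), 'grip_force': 0.0, 'gripper_width': 87.72632173611179}
scene {'fov_y': 55.617486760639764, 'cx': 277.0137463274782, 'cy': 209.0536425280996, 'position': array([ 947.21666154,  358.60320458, 1105.55194811]), 'rotation': array([0.11353213, 0.22857665, 0.85966249, 0.44254218])}
chest [(0.92, [258, 261, 167, 159])]
drawer []
figure [(0.9, [204, 232, 26, 23])]
blank [(0.87, [164, 158, 31, 41])]
spray [(0.55, [130, 182, 41, 44])]
brush_cup [(0.64, [186, 133, 24, 42])]
top {'fov_y': 42.17863376992115, 'cx': 283.99310247282057, 'cy': 209.7773428580618, 'position': array([ 151.62317841,    2.65462909, 1757.09441488]), 'rotation': array([ 0.06806944, -0.06709895, -0.69990701,  0.70780962])}
chest [(0.72, [272, 164, 142, 85])]
drawer [(0.6, [271, 200, 105, 8])]
figure [(0.69, [315, 146, 18, 16])]
blank [(0.88, [414, 197, 23, 27])]
spray [(0.66, [417, 149, 31, 38])]
brush_cup [(0.64, [421, 236, 31, 23])]
```

Run:
```python
import cv2
a=cv2.imread("pics/top0.png")[90:300,170:470]; cv2.imwrite("pics/topc.png",cv2.resize(a,None,fx=2.6,fy=2.6,interpolation=2))
a=cv2.imread("pics/scene0.png")[100:360,110:410]; cv2.imwrite("pics/scenec.png",cv2.resize(a,None,fx=2.2,fy=2.2,interpolation=2))
```

```text
(no output)
```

View pics/topc.png

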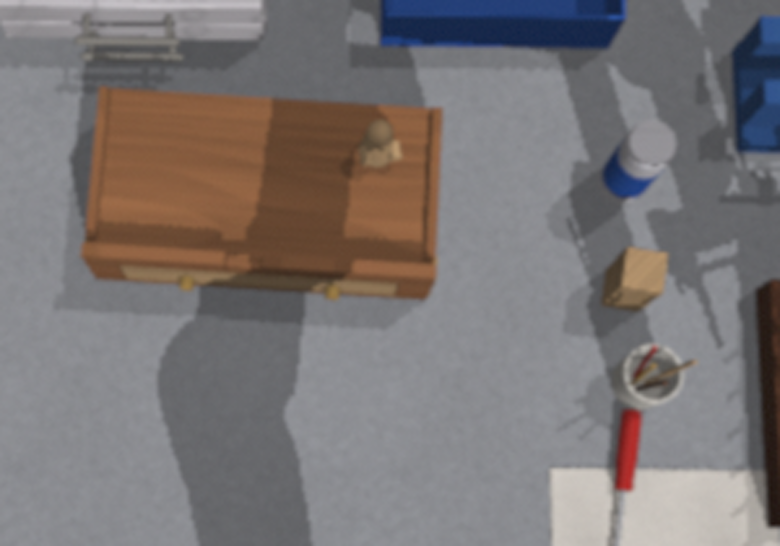

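View pics/scenec.png

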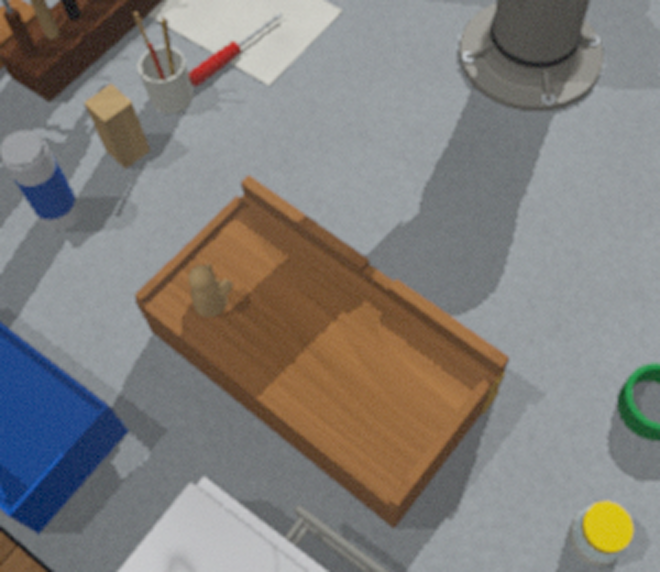

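Chest found: in the top view its rim runs from about (84,250) to (436,266) in the crop. The scene crop shows it from (247,183) to (505,360), with a possible notch near (365,270). I'll fit the pose and overlay it.

```bash
cat > h.py <<'E'
import numpy as np,cv2
from scipy.spatial.transform import Rotation as R
from scipy.optimize import least_squares
from rig import ctrl
def proj(n,P):
    m=ctrl.camera_model(n); f=210/np.tan(np.radians(m['fov_y']/2))
    c=(np.atleast_2d(P)-m['position'])@R.from_quat(m['rotation']).as_matrix()
    return np.c_[m['cx']+f*c[:,0]/-c[:,2], m['cy']-f*c[:,1]/-c[:,2]]
def w(p,L):
    L=np.atleast_2d(L).astype(float); c,s=np.cos(p[2]),np.sin(p[2])
    return np.c_[p[0]+c*L[:,0]-s*L[:,1],p[1]+s*L[:,0]+c*L[:,1],L[:,2]]
E
python3 - <<'E'
from h import *
T=lambda c,r:(170+c/2.6,90+r/2.6); S=lambda c,r:(110+c/2.2,100+r/2.2)
obs=[("top",(-110,210,0),T(97,278)),("top",(-110,-210,0),T(430,298)),("top",(-110,210,130),T(84,257)),("top",(-110,-210,130),T(436,272)),
("scene",(-110,-210,130),S(247,178)),("scene",(-110,210,130),S(507,360)),("scene",(110,210,0),S(394,525)),("scene",(110,-210,100),S(138,300)),("scene",(110,210,100),S(388,512))]
fn=lambda p:np.ravel([proj(n,w(p,L))[0]-o for n,L,o in obs])
r=least_squares(fn,[600,0,0],loss='soft_l1');p=r.x
print(p,np.round(fn(p).reshape(-1,2),1))
np.save("pose.npy",p)
rt=[(-110,-210,130),(-110,210,130),(-94,210,130),(-94,-210,130)]
bx=[(-110,-210,0),(-110,210,0),(110,210,100),(110,-210,100)]
pics=[]
for n,(x0,y0,x1,y1) in (("top",(195,120,345,210)),("scene",(165,170,345,350))):
    k=780/(x1-x0) if n=="top" else 590/(y1-y0)
    im=cv2.resize(cv2.imread(f"pics/{n}0.png")[y0:y1,x0:x1],None,fx=k,fy=k,interpolation=2)
    for q in (rt,bx):
        cv2.polylines(im,[np.int32((proj(n,w(p,q))-[x0,y0]+.5)*k)],True,(0,255,0),1)
    cv2.imwrite(f"pics/{n}fit.png",im)
print(w(p,[(-102,y,130) for y in (-120,0,120)]))
E
```

```text
[ 6.33393874e+02  4.46059496e+01 -5.16326089e-02] [[ 0.2 -0.5]
 [-0.8 -0.4]
 [-0.6 -1.5]
 [ 0.8  1.1]
 [ 0.1 -1.6]
 [ 0.5 -1.4]
 [-0.5  1.8]
 [-2.1  0.3]
 [ 2.9 -0.6]]
[[525.33664544 -69.96994394 130.        ]
 [531.5298059   49.87013601 130.        ]
 [537.72296635 169.71021597 130.        ]]
```

View pics/topfit.png

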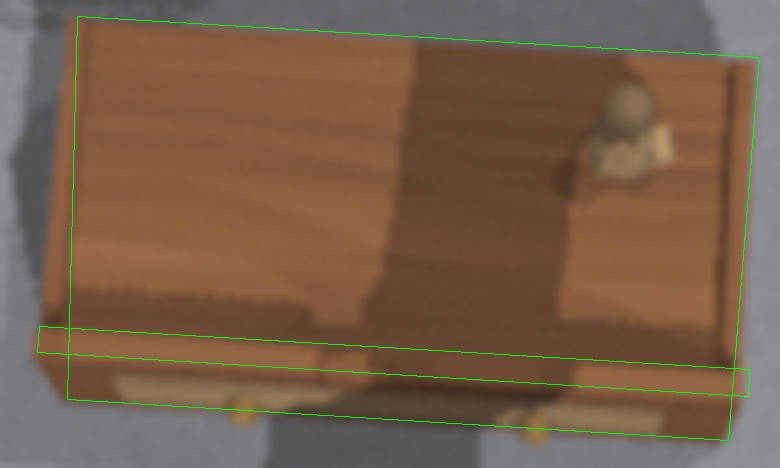

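View pics/scenefit.png

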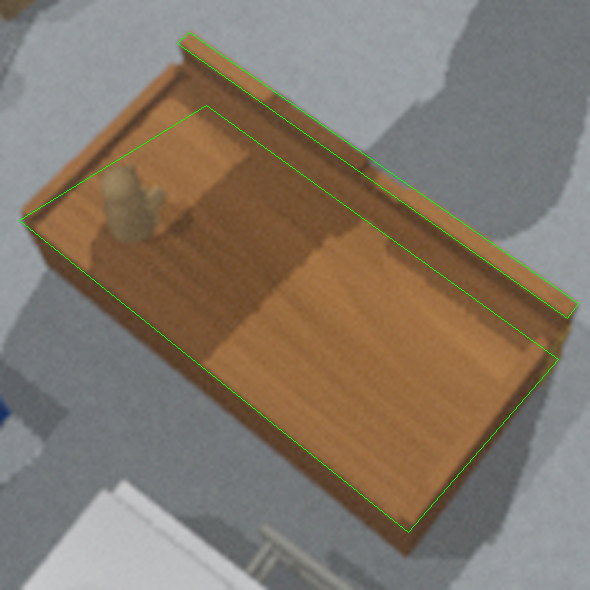

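Fit is good: rim matches in the scene view, with at most a few mm of offset in the top view. The notch shows near chest y ≈ +20, so I'll start at the -y end at y ≈ -120, world (525,-70).

Call:
play_rows(rows=[[0,0,0,0,0,7.08,0],[0,0,0,0,0,7.08,0],[0,0,0,0,0,7.08,0],[0.0142,-0.0293,0,0,0,0,0],[0.0142,-0.0293,0,0,0,0,0],[0.0142,-0.0293,0,0,0,0,0],[0.0142,-0.0293,0,0,0,0,0],[0.0142,-0.0293,0,0,0,0,0],[0.0142,-0.0293,0,0,0,0,0],[0.0142,-0.0293,0,0,0,0,0]], newtons=20)

```text
clock: 1.53
position: [322.1, -439.9, 222.9]
ee_rot: [1.0, -0.026, 0.0, 0.0]
ft_force: [1.3, 0.6, 0.4]
gripper_width: 24.8
grip_force: 0.0
```

Call:
play_rows(rows=[[0.0142,-0.0293,0,0,0,0,0],[0.0142,-0.0293,0,0,0,0,0],[0.0142,-0.0293,0,0,0,0,0],[0.0142,-0.0293,0,0,0,0,0],[0.0142,-0.0293,0,0,0,0,0],[0.0142,-0.0293,0,0,0,0,0],[0.0142,-0.0293,0,0,0,0,0],[0.0142,-0.0293,0,0,0,0,0],[0.0142,-0.0293,0,0,0,0,0],[0.0142,-0.0293,0,0,0,0,0]])

```text
clock: 2.37
position: [479.1, -154.7, 223.0]
ee_rot: [1.0, -0.026, 0.0, 0.0]
ft_force: [0.8, -0.8, 0.2]
gripper_width: 0.9
grip_force: 0.0
```

Call:
play_rows(rows=[[0.0142,-0.0293,0,0,0,0,0],[0.0142,-0.0293,0,0,0,0,0],[0.0142,-0.025,0,0,0,0,0],[0,0,0.015,0,0,0,0],[0,0,0.015,0,0,0,0],[0,0,0.015,0,0,0,0],[0,0,0.01,0,0,0,0],[0,0,0,0,0,0,0],[0,0,0,0,0,0,0]])

```text
clock: 3.12
position: [525.2, -74.9, 167.6]
ee_rot: [1.0, -0.026, -0.0, -0.0]
ft_force: [0.3, 0.8, 1.6]
gripper_width: 0.6
grip_force: 0.0
```

Run:
```python
from h import *
s=ctrl.state();print(s['position'],s['ft_force'])
im=ctrl.read_camera("wrist"); m=ctrl.camera_model("wrist"); T=m['T_tool_cam']; print(m)
f=210/np.tan(np.radians(m['fov_y']/2))
def wp(P):
    t=(P-s['position'])@R.from_quat(s['ee_rot']).as_matrix()
    c=(t-T[:3,3])@T[:3,:3]; a=np.arctan2(np.hypot(c[:,0],c[:,1]),-c[:,2]); h=np.hypot(c[:,0],c[:,1])
    return np.c_[m['cx']+f*a*c[:,0]/h, m['cy']-f*a*c[:,1]/h]
p=np.load("pose.npy")
k=1.4; o=cv2.resize(im[:,:,::-1],None,fx=k,fy=k,interpolation=2)
for x in (-110,-94):
    L=[(x,y,130) for y in np.linspace(-210,210,60)]
    for q in wp(w(p,L)): cv2.circle(o,tuple(np.int32((q+.5)*k)),1,(0,255,0),-1)
cv2.imwrite("pics/w1.png",o)
```

```text
[525.21193088 -74.92211708 167.59889759] [0.28567593 0.78330943 1.6061007 ]
{'fov_y': 65.70646984690485, 'cx': 285.51039822377373, 'cy': 217.16886333750205, 'T_tool_cam': array([[ 2.28184348e-04,  9.65460622e-01,  2.60548912e-01,
         7.05999194e+01],
       [ 9.99999974e-01, -2.12653695e-04, -8.77976165e-05,
        -6.90141657e-01],
       [-2.93584526e-05,  2.60548925e-01, -9.65460645e-01,
        -1.62831948e+02],
       [ 0.00000000e+00,  0.00000000e+00,  0.00000000e+00,
         1.00000000e+00]])}
```

View pics/w1.png

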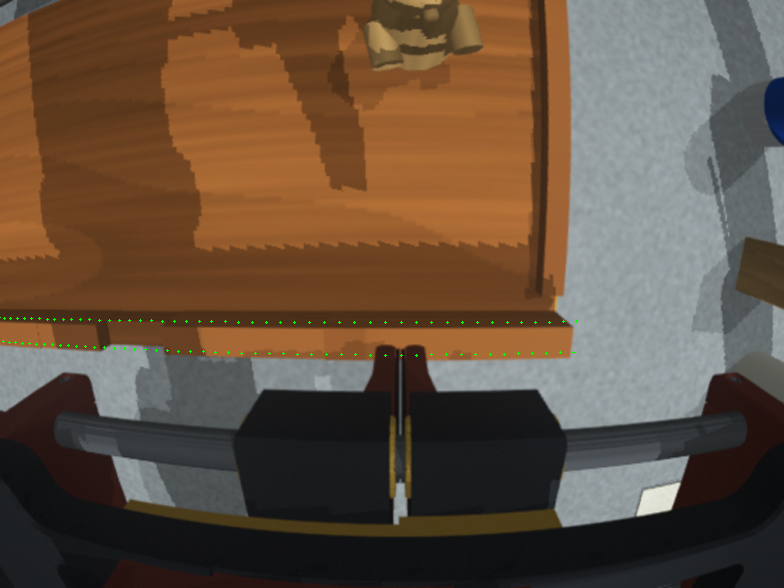

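The wrist view shows the real rim 1-2 mm nearer the robot than the fit, with its end matching in y. A notch side wall shows at column ~105 (chest y ≈ +24). I'll shift -1.5 mm and descend gently.

Call:
play_rows(rows=[[-0.0015,0,0.015,0,0,0,0],[0,0,0.012,0,0,0,0],[0,0,0.005,0,0,0,0],[0,0,0.002,0,0,0,0],[0,0,0.001,0,0,0,0],[0,0,0.001,0,0,0,0],[0,0,0,0,0,0,0]])

```text
clock: 3.75
position: [524.3, -74.8, 132.2]
ee_rot: [1.0, -0.026, 0.001, 0.0]
ft_force: [-0.3, 0.6, -0.5]
gripper_width: 0.5
grip_force: 0.0
```

Call:
play_rows(rows=[[0,0,0.001,0,0,0,0],[0,0,0.001,0,0,0,0],[0,0,0.0005,0,0,0,0],[0,0,0,0,0,0,0]])

```text
clock: 4.08
position: [524.3, -74.8, 130.4]
ee_rot: [1.0, -0.026, 0.001, 0.0]
ft_force: [-3.2, -0.2, 9.0]
gripper_width: 0.6
grip_force: 4.6
```

Call:
play_rows(rows=[[0,-0.005,0,0,0,0,0],[0,-0.005,0,0,0,0,0],[0,-0.005,0,0,0,0,0],[0,-0.005,0,0,0,0,0],[0,-0.005,0,0,0,0,0],[0,-0.005,0,0,0,0,0],[0,-0.005,0,0,0,0,0],[0,-0.005,0,0,0,0,0]])

```text
clock: 4.75
position: [527.0, -36.4, 130.3]
ee_rot: [1.0, -0.027, 0.001, 0.001]
ft_force: [-0.5, -3.1, 3.9]
gripper_width: 0.5
grip_force: 1.8
```

Call:
play_rows(rows=[[0,-0.005,0,0,0,0,0],[0,-0.005,0,0,0,0,0],[0,-0.005,0,0,0,0,0],[0,-0.005,0,0,0,0,0],[0,-0.005,0,0,0,0,0],[0,-0.005,0,0,0,0,0]])

```text
clock: 5.25
position: [528.3, -6.3, 130.1]
ee_rot: [1.0, -0.027, 0.001, 0.001]
ft_force: [0.1, -5.1, 7.1]
gripper_width: 0.1
grip_force: 3.5
```

Call:
play_rows(rows=[[0,-0.005,0,0,0,0,0],[0,-0.005,0,0,0,0,0],[0,-0.005,0,0,0,0,0],[0,-0.005,0,0,0,0,0]])

```text
clock: 5.58
position: [529.4, 13.7, 130.1]
ee_rot: [1.0, -0.027, 0.001, 0.001]
ft_force: [-0.1, -5.3, 7.2]
gripper_width: 0.2
grip_force: 3.6
```

Call:
play_rows(rows=[[0,-0.005,0,0,0,0,0],[0,-0.005,0,0,0,0,0],[0,-0.005,0,0,0,0,0]])

```text
clock: 5.83
position: [530.1, 28.6, 130.1]
ee_rot: [1.0, -0.027, 0.001, 0.001]
ft_force: [-0.9, -6.2, 7.6]
gripper_width: 0.7
grip_force: 3.7
```

Call:
play_rows(rows=[[0,-0.005,0,0,0,0,0],[0,-0.005,0,0,0,0,0]])

```text
clock: 6.0
position: [530.6, 38.5, 130.1]
ee_rot: [1.0, -0.027, 0.001, 0.001]
ft_force: [-1.3, -5.7, 8.3]
gripper_width: 0.6
grip_force: 3.8
```

Call:
play_rows(rows=[[0,-0.005,0,0,0,0,0]])

```text
clock: 6.08
position: [530.9, 43.5, 130.1]
ee_rot: [1.0, -0.027, 0.001, 0.001]
ft_force: [-1.3, -6.3, 7.9]
gripper_width: 0.5
grip_force: 3.7
```

Call:
play_rows(rows=[[0,-0.005,0,0,0,0,0]])

```text
clock: 6.17
position: [531.1, 48.7, 130.0]
ee_rot: [1.0, -0.027, 0.001, 0.001]
ft_force: [-1.2, -4.3, 5.0]
gripper_width: 0.5
grip_force: 2.4
```

Call:
play_rows(rows=[[0,-0.005,0,0,0,0,0]])

```text
clock: 6.25
position: [531.2, 54.2, 129.8]
ee_rot: [1.0, -0.027, 0.001, 0.001]
ft_force: [-0.2, -0.2, -0.0]
gripper_width: 0.2
grip_force: 0.0
```

The force dropped to zero at y ≈ 51, where the trailing edge cleared the rim. That puts the notch at y ≈ 37–81, centre ≈ 58. I'll move there and press.

Call:
play_rows(rows=[[0,-0.0045,0,0,0,0,0],[0,0,0.004,0,0,0,0],[0,0,0.003,0,0,0,0],[0,0,0,0,0,0,0]])

```text
clock: 6.58
position: [530.1, 59.5, 121.1]
ee_rot: [1.0, -0.026, -0.001, 0.0]
ft_force: [0.8, 0.7, -0.0]
gripper_width: 0.6
grip_force: 0.0
```

In the notch with no contact at z 121, so the location is right. Now the press.

Call:
play_rows(rows=[[0,0,0.002,0,0,0,0],[0,0,0.002,0,0,0,0],[0,0,0.002,0,0,0,0],[0,0,0.001,0,0,0,0],[0,0,0,0,0,0,0]])

```text
clock: 7.0
position: [530.6, 59.4, 115.1]
ee_rot: [1.0, -0.026, -0.0, 0.0]
ft_force: [-3.4, -0.7, 4.7]
gripper_width: 0.7
grip_force: 2.4
```

Call:
play_rows(rows=[[0,0,0.001,0,0,0,0],[0,0,0.001,0,0,0,0],[0,0,0.001,0,0,0,0],[0,0,0,0,0,0,0],[0,0,0,0,0,0,0],[0,0,0,0,0,0,0]])

```text
clock: 7.5
position: [530.7, 59.4, 113.2]
ee_rot: [1.0, -0.026, -0.0, 0.0]
ft_force: [-5.1, -0.2, 14.4]
gripper_width: 0.5
grip_force: 6.9
```

Key on its stop (z 113, 14 N). I'll lift off and look.

Call:
play_rows(rows=[[0,0,-0.005,0,0,0,0],[0,0,-0.01,0,0,0,0],[0,0,-0.02,0,0,0,0],[0,0,-0.025,0,0,0,0],[0,0,-0.025,0,0,0,0],[0,0,-0.02,0,0,0,0],[0,0,0,0,0,0,0],[0,0,0,0,0,0,0],[0,0,0,0,0,0,0],[0,0,0,0,0,0,0]])

```text
clock: 8.33
position: [530.1, 59.3, 215.9]
ee_rot: [1.0, -0.026, -0.001, 0.0]
ft_force: [-0.3, -0.3, -0.8]
gripper_width: 0.7
grip_force: 0.0
```

Run:
```python
from h import *
s=ctrl.state();print(s['position'],s['ft_force'])
a=ctrl.read_camera("top")[90:300,170:470,::-1]; cv2.imwrite("pics/top2.png",cv2.resize(a,None,fx=2.6,fy=2.6,interpolation=2))
```

```text
[530.07088156  59.26529919 215.91974942] [-0.27141478 -0.3060842  -0.82487824]
```

View pics/top2.png

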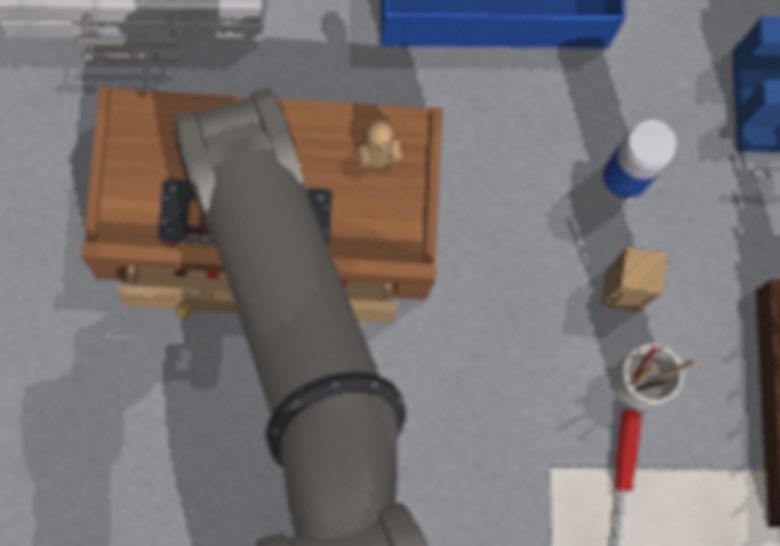

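The drawer stands ajar: its front is now at rows 290–315, about 35 mm out. The loose things are where they were, and the tool is clear.

```bash
python3 -c "
from rig import ctrl
print(ctrl.finish_job())"
```

```text
the job is handed in; nothing more can be done
None
```

I found the notch by touch about 8 mm to the +y side of the rim's middle and pressed the key to its stop; the drawer sprang ajar about 35 mm by the top camera, the finger is clear, and the job is handed in (no verdict was returned).

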